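# Tip two flapjack bars out of the counter caddy

## Robot

A 7-joint arm with a two-finger parallel gripper is mounted at the origin on the work surface. World frame = base frame: x ahead of the robot, y to its left, z up, the work surface at z = 0. Lengths are in m, angles in rad, forces in N, time in s.
With the tool pointing down it reaches from about 0.425 to 0.95 m from the base axis. Payload 4.7 kg.
Tool frame: the origin (TCP) lies at the very end of the fingers, on their centre line; the grasp point (between the pads) lies 19 mm behind it (ctrl.grip_point_offset is the z of the grasp point in the tool frame, in m); z points along the fingers, y is the direction in which the jaws open and shut (so a half turn about z gives the same grasp; the last joint's range is limited). The gripper opens to 85 mm and grips with 20 to 120 N. Pads are 22 mm wide; open, the fingers measure 114 mm over their backs; the gripper's body (76 mm by 85 mm) begins 54 mm behind the grasp point. The pads swing forward as they close: fully open they stand 13 mm farther back than shut.
Start: joints at [1.116, 0.469, -0.049, 1.532, 0.024, 1.141, -0.082], TCP at [0.279, -0.615, 0.231] pointing down, gripper open.
Joint ranges: [-2.59, 2.59], [-0.33, 1.99], [-1.39, 1.29], [0.1, 2.45], [-1.04, 4.18], [0.21, 1.99], [-2.66, 2.66]. Speed limits (rad/s): [2.57, 2.57, 3.14, 3.14, 3.14, 3.14, 3.14].

## Interface

Orientations are given as a unit quaternion [w, x, y, z].
In Python, from station import readout, eyes, ticket, ctrl gives the robot as it stands.
- The arm moves only by the tool arm_command, never from a script. Its argument "deltas" is one flat list of numbers, 7 for each row, row after row: the gripper's target within -1 to 1 (fully open at 1, half-way at 0, shut at -1), then the shift along the world's x, y, z in mm, then the turn, a rotation vector about the world's x, y, z in rad. A call has 1 to 20 rows; each row is the pose to reach, as a shift and turn from the pose commanded when the call began; what a row does not reach only later rows make up. A row lasts 1/8 s, in which the tool goes at most 62.5 mm and 10.7 degrees, less where a joint would pass 70% of its speed; a pose out of reach is approached as far as the arm can. A call with a gripper value outside its range is refused whole. The fingers move at their own pace and stop on an object; "force" is the grip in N (left out, the last holds). Time passes only in rows, so rows that repeat a pose let the fingers close. It gives the time, the measured TCP pose, the force and the opening at its end, in the units of the state.
- readout.read_state(): the state, without advancing time (a new reading comes with each control period).
- eyes.get_image(name): name is "scene" or "top" or "wrist"; returns a dict with "frame" (384x512x3 uint8, red, green, blue), "depth" (384x512 float32, m along the optical axis (not along the pixel's ray), 0 where there is no reading), "fx", "fy", "cx", "cy" (pixels), "R" (3x3) and "t" (3): a world point X has camera coordinates R X + t. Camera axes: x right, y down, z forward; pixel columns grow to the right and rows downward; lengths in m; the calibration is good to about 2 mm. A picture is of the moment at which its call begins.
- ticket.sign_off(): hands the job in, once; it reports no verdict.
The state is a dict: "clock": time; "joint_positions": joint angles; "qd": joint speeds; "tau": joint torques, N m; "eef_pos": TCP position; "tcp_rot": TCP orientation; "ft_force": force on the tool from outside, world axes, zero at the start; "moment": the same for the moment, N m; "finger_gap": finger opening in m.
Only numpy, scipy, OpenCV 4.12 (cv2) and the standard library are available. Lean on these libraries where they do the work, as an engineer would, in place of code of your own. Each camera call takes 0.05 s, during which the arm holds its last target. There are 200 camera calls.

## Task

Slide the wooden tray plain end first under the mouth of the steel flapjack caddy, square and up to its riser, and let go. Push the caddy's back bar to tip it gently forward, just far enough (never past 45 degrees) that the flap swings open and both boxed bars slide out into the tray, then ease it back down level without letting it drop. Finally draw the tray a hand's width clear of the caddy, with both bars lying in it and the flap shut behind them, and leave the other things on the counter undisturbed.

Things in the scene. Friction and masses are not known exactly. Their poses are not given: they have to be found in the camera images.
- stand: Fixed riser of wood and black plastic, 124 mm wide, carrying the tipping caddy. Origin: on the counter, straight below the middle of the caddy's front lower edge, 55 mm below the hinge axis, which runs along y. x points level from the caddy's front to its back, z up. The riser's front face is 45 mm behind the origin; the caddy's mouth overhangs it, with 36 mm of free height beneath.
- caddy (a joint): Tip angle of the caddy, rad: 0 = resting level; grows as the back rises and it tips over its front edge. It turns freely: a few N on the push bar tip it, and below about 0.85 it falls back by its weight when not held. The bars start to slide between 0.3 and 0.5 rad and are out by 0.5 to 0.7.
- push_bar (a point): Middle of the push bar: level round bar, 12 mm thick, 108 mm long along the caddy's width, on two thin arms 100 mm apart. At rest it is 172 mm behind and 145 mm above the hinge axis (200 mm above the counter) and circles about that axis. The box's back wall is 14 mm forward of the bar's axis, its top 46 mm below; behind the bar is free.
- caddy_top (a point): Middle of the caddy's fixed clear top. Caddy: steel box 158 long x 104 wide x 99 mm high, about 0.7 kg, flap in front, push bar behind. This point is 79 mm behind the hinge axis and 99 mm above it at rest.
- flap (a joint): Angle in rad of the clear front flap (94 wide x 70 mm high, steel lower edge), hung from its top edge: 0 = shut, grows as its lower edge swings out. It hangs freely: it opens as the caddy tips and shuts by itself once the caddy is level and no bar is under it. A bar may come to rest with its tail still on the caddy's edge; drawing the tray away pulls it off.
- bar_a_mid (a point): Centre of one boxed flapjack bar (plain card box with pale band, 80 x 38 x 24 mm, 60 g, long side along its x). At the start it lies in the left or right lane of the caddy floor, this point 71 mm above the counter, long side front to back.
- bar_b_mid (a point): Centre of the other, identical boxed bar, in the lane beside it.
- tray_mid (a point): Middle of the wooden tray's inner floor, 6 mm above its underside. Tray: open box 190 long (x) x 170 wide (y), walls 20 mm high and 6 mm thick, 0.45 kg, loose. Its x axis points from the handle end to the plain end; the plain end goes under the caddy's mouth.
- tray_back (a point): Middle of the outer face of the tray's plain end wall, at its underside: 95 mm from the tray's middle along its x.
- tray_grip (a point): Centre of the tray's handle bar: level wooden bar 12 mm thick (along tray x), 14 mm high, 108 mm long (along tray y), its centre 59 mm above the tray's underside and 89 mm from its middle towards -x, on two posts above the end wall; 84 mm clear between the posts.
- jug: Bystander, not to be disturbed: steel milk jug, 80 mm wide, 100 mm tall. Origin: centre of its underside.
- tamper: Bystander, not to be disturbed: wooden coffee tamper, 58 mm wide, 96 mm tall. Origin: centre of its underside.
- cups: Bystander, not to be disturbed: stack of brown paper cups, 84 mm wide, 135 mm tall. Origin: centre of its underside.
- jar: Bystander, not to be disturbed: glass jar, 84 mm wide, 140 mm tall. Origin: centre of its underside.
- teabox: Bystander, not to be disturbed: green tea carton, 75 x 130 x 70 mm. Origin: centre of its underside.
- mug: Bystander, not to be disturbed: white mug, 80 mm wide, 90 mm tall. Origin: centre of its underside.
- reader: Bystander, not to be disturbed: black card reader lying flat, 160 x 78 x 22 mm. Origin: centre of its underside.

How it is judged:
By the outcome, as a careful person would: the job done as asked, in the order asked, and still so for the second after the job is handed in, with the robot touching nothing.
It also fails if it takes over 61 s, if anything falls off the work surface, if the arm or the gripper's body presses on something with over 40 N, if the wrist force passes 120 N, or if a joint passes its speed limit or range.

## Working session

There is one attempt and no reset: what is moved stays moved. The work goes in short steps, Python scripts to look and compute and a tool call to move; the robot and the scene stay as the last step left them, time stands still between calls to the robot, and variables do not carry over. Pictures are saved under pics/ and viewed, about 8 in all and at most 12, crops included, and the job is handed in when it is done.

Besides the shell and the picture viewer there is one more tool, called after "Request:" by a JSON object that holds its "fn" and its "kwargs". arm_command: Moves the arm, as the interface text tells. Its arguments: {"type":"object","properties":{"deltas":{"type":"array"},"force":{"type":"number"}},"required":["deltas"]}

```bash
mkdir -p pics; ls
cat > h.py <<'E'
import numpy as np, cv2
from station import readout, eyes, ticket, ctrl
def cloud(im):
    d=im["depth"];v,u=np.mgrid[:d.shape[0],:d.shape[1]]
    P=np.stack([(u-im["cx"])/im["fx"]*d,(v-im["cy"])/im["fy"]*d,d],-1)
    return (P-im["t"])@im["R"]
def save(im,n): cv2.imwrite(f"pics/{n}.png",im["frame"][:,:,::-1])
E
python3 - <<'E'
from h import *
s=readout.read_state();print({k:np.round(v,3) for k,v in s.items()})
for n in("top","scene"):
    im=eyes.get_image(n);np.savez(f"{n}0.npz",**im);save(im,n+"0");print(n,np.round(-im["R"].T@im["t"],3),im["fx"],np.round(im["R"],2).tolist())
a=cv2.imread("pics/top0.png");b=cv2.imread("pics/scene0.png")
E
```

```text
pics
{'clock': np.float64(0.0), 'joint_positions': array([ 1.116,  0.469, -0.049,  1.534,  0.024,  1.141, -0.082]), 'qd': array([-0.001,  0.001, -0.   ,  0.001, -0.003,  0.001,  0.   ]), 'tau': array([ 1.0000e-03, -5.1031e+01, -4.6000e-02, -2.3771e+01,  1.1000e-02,
        8.0000e-03,  0.0000e+00]), 'eef_pos': array([ 0.279, -0.614,  0.23 ]), 'tcp_rot': array([-0.001,  0.977,  0.211, -0.   ]), 'ft_force': array([ 0.007, -0.249, -0.026]), 'moment': array([-0.015, -0.04 , -0.001]), 'finger_gap': np.float64(0.085)}
top [0.387 0.064 1.457] 465.6228802542442 [[-0.02, -1.0, 0.02], [-0.99, 0.02, -0.15], [0.15, -0.02, -0.99]]
scene [1.34  0.674 1.002] 409.2006209966824 [[-0.64, 0.76, 0.0], [0.5, 0.43, -0.75], [-0.58, -0.48, -0.66]]
```

View pics/top0.png

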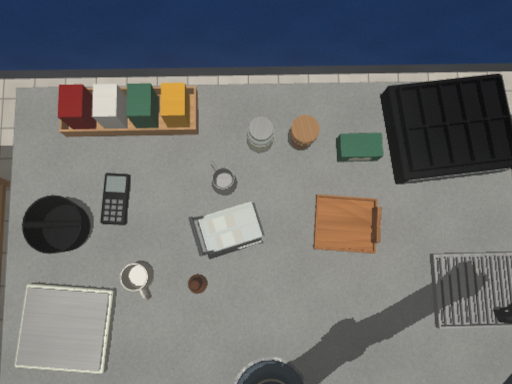

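View pics/scene0.png

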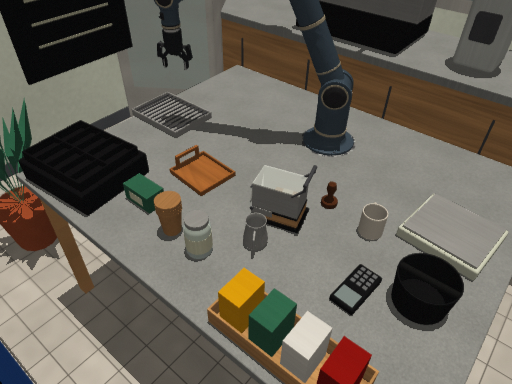

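The top view shows the caddy at about (230,228), its push bar at the left (about 197,235) and its mouth facing right. The tray is at (346,223) with its handle at the right (378,223). The jug (224,181) and tamper (197,284) flank the caddy. The scene view agrees. Next I measure.

Run:
```python
from h import *
for n in("top","scene"):
    im=dict(np.load(n+"0.npz"));P=cloud(im);ok=im["depth"]>0
    hsv=cv2.cvtColor(im["frame"],cv2.COLOR_RGB2HSV)
    print(n,"table z",np.round(np.median(P[ok][:,2]),4))
    x,y,z=P[...,0],P[...,1],P[...,2]
    # tray
    roi=ok&(abs(y+0.25)<.2)&(abs(x-.5)<.2)&(hsv[...,1]>120)&(hsv[...,0]<16)&(hsv[...,2]>70)&(x<.68)
    for lo,hi in((.003,.010),(.015,.035),(.055,.075)):
        m=roi&(z>lo)&(z<hi);p=P[m]
        if len(p)>5:
            r=cv2.minAreaRect((p[:,:2]*1000).astype(np.float32));print("tray z",lo,len(p),np.round(r[0],1),np.round(r[1],1),round(r[2],1),"zmed",np.round(np.median(p[:,2]),4))
    reg=ok&(abs(y-.11)<.16)&(abs(x-.46)<.12)
    for lo,hi in((.04,.06),(.06,.1),(.125,.15),(.15,.165),(.185,.215)):
        m=reg&(z>lo)&(z<hi);p=P[m]
        if len(p)>5:
            nn,lab,st,c=cv2.connectedComponentsWithStats(m.astype(np.uint8))
            for i in range(1,nn):
                if st[i,4]>12:
                    q=P[lab==i];r=cv2.minAreaRect((q[:,:2]*1000).astype(np.float32));print("cad z",lo,st[i,4],np.round(c[i]),np.round(r[0],1),np.round(r[1],1),round(r[2],1),np.round(np.median(q[:,2]),4))
im=dict(np.load("top0.npz"))
cv2.imwrite("pics/crop0.png",cv2.resize(im["frame"][160:300,150:400,::-1],None,fx=3.2,fy=3.2,interpolation=cv2.INTER_CUBIC))
```

```text
top table z 0.0009
tray z 0.003 2033 [ 509.9 -246.8] [184.8 158. ] 84.6 zmed 0.0067
tray z 0.015 339 [ 510.2 -247.7] [187.1 167.8] 84.7 zmed 0.0205
tray z 0.055 127 [ 501.6 -335.6] [ 10.3 103.5] 84.4 zmed 0.0657
cad z 0.04 21 [253. 242.] [455.2  37.1] [10.  45.6] 15.7 0.0542
cad z 0.04 16 [230. 249.] [438.3 108.6] [ 3.3 34.8] 15.9 0.0546
cad z 0.04 15 [217. 253.] [426.3 148.8] [ 2.9 37.6] 15.8 0.0534
cad z 0.06 47 [250. 245.] [450.4  53.6] [12.6 75.6] 13.8 0.0629
cad z 0.06 40 [195. 281.] [346.7 211.7] [28.8 11.2] 88.5 0.0917
cad z 0.125 86 [258. 219.] [519.4  26.5] [100.5  10.8] 19.1 0.1357
cad z 0.15 2014 [230. 227.] [494.6 106.8] [107. 158.] 16.4 0.1548
cad z 0.185 182 [196. 236.] [468.5 196. ] [108.   12.1] 15.9 0.2056
scene table z 0.0021
tray z 0.003 935 [ 513.9 -249.8] [193.6 168.3] 84.6 zmed 0.0066
tray z 0.015 274 [ 511.3 -248.2] [195.2 173.3] 85.0 zmed 0.0198
tray z 0.055 76 [ 505.2 -337.3] [ 14.2 103.6] 85.0 zmed 0.0645
cad z 0.04 19 [330. 195.] [345.3 214.1] [ 6.  15.4] 4.3 0.049
cad z 0.04 254 [278. 213.] [528.3 142.2] [ 86.9 196.4] 52.3 0.0518
cad z 0.06 71 [331. 188.] [347.7 212.4] [13.3 28.3] 4.0 0.0817
cad z 0.06 515 [277. 206.] [525.4 133.6] [ 92.3 193.1] 46.6 0.0791
cad z 0.125 300 [276. 193.] [540.6 120.4] [ 49.4 171.2] 29.9 0.1373
cad z 0.15 1038 [280. 180.] [496.7 106. ] [110.  158.1] 15.9 0.1547
cad z 0.185 106 [309. 177.] [470.6 195.6] [107.3  11.6] 15.2 0.2051
```

View pics/crop0.png

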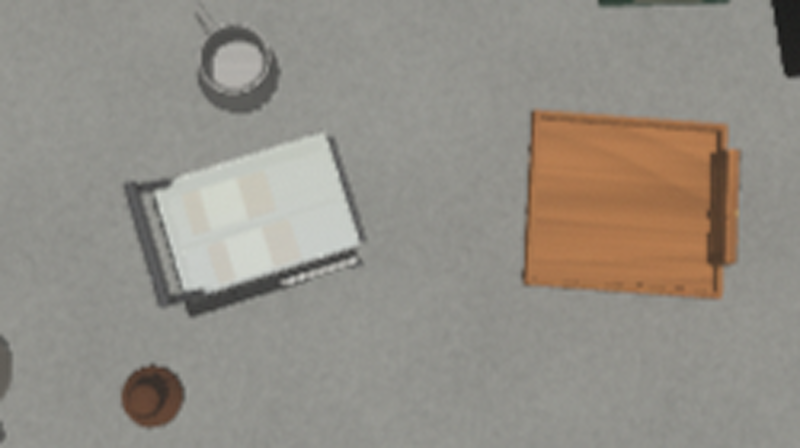

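Run:
```python
from h import *
im=dict(np.load("top0.npz"));P=cloud(im);x,y,z=np.moveaxis(P,-1,0)
m=((im["depth"]>0)&(z>.015)&(x>.2)&(x<.95)&(abs(y)<.5)).astype(np.uint8)
n,lab,st,c=cv2.connectedComponentsWithStats(m)
for i in range(1,n):
    if st[i,4]>60:
        q=P[lab==i];print(np.round(c[i]),np.round(q.min(0),3),np.round(q.max(0),3),np.round(np.median(q[:,:2],0),3))
```

```text
[145. 108.] [0.805 0.208 0.015] [0.949 0.5   0.147] [0.858 0.357]
[409. 132.] [ 0.629 -0.5    0.015] [ 0.938 -0.386  0.135] [ 0.779 -0.436]
[304. 131.] [ 0.739 -0.16   0.016] [ 0.823 -0.078  0.144] [ 0.774 -0.117]
[260. 134.] [ 0.74  -0.031  0.017] [0.819 0.052 0.149] [0.768 0.013]
[360. 147.] [ 0.706 -0.366  0.015] [ 0.785 -0.234  0.08 ] [ 0.74  -0.294]
[223. 181.] [0.605 0.088 0.015] [0.699 0.164 0.108] [0.635 0.128]
[116. 198.] [0.522 0.422 0.015] [0.685 0.5   0.033] [0.604 0.463]
[354. 224.] [ 0.416 -0.352  0.015] [ 0.601 -0.146  0.074] [ 0.503 -0.312]
[228. 229.] [0.416 0.01  0.015] [0.577 0.214 0.212] [0.488 0.109]
[137. 280.] [0.294 0.346 0.015] [0.4   0.427 0.099] [0.354 0.373]
[197. 284.] [0.309 0.185 0.015] [0.363 0.24  0.101] [0.338 0.208]
[105. 311.] [0.2   0.457 0.015] [0.329 0.5   0.058] [0.269 0.479]
```

Request:
{"fn": "arm_command", "kwargs": {"deltas": [1, 16, 20, 0, 0, 0, -0.037, 1, 32, 40, 0, 0, 0, -0.074, 1, 48, 60, 0, 0, 0, -0.111, 1, 64, 80, 0, 0, 0, -0.148, 1, 80, 100, 0, 0, 0, -0.185, 1, 96, 120, 0, 0, 0, -0.222, 1, 112, 140, 0, 0, 0, -0.259, 1, 128, 160, 0, 0, 0, -0.296, 1, 144, 180, -10, 0, 0, -0.333, 1, 160, 200, -20, 0, 0, -0.37, 1, 176, 220, -40, 0, 0, -0.407, 1, 192, 240, -60, 0, 0, -0.444, 1, 208, 260, -75, 0, 0, -0.481, 1, 224, 278, -85, 0, 0, -0.517, 1, 224, 278, -85, 0, 0, -0.517, 1, 224, 278, -85, 0, 0, -0.517]}}

```text
clock: 2.1
eef_pos: [0.5021, -0.3379, 0.1465]
tcp_rot: [0.0, 0.999, -0.046, -0.0]
ft_force: [0.3, -0.5, -0.1]
finger_gap: 0.0853
```

Request:
{"fn": "arm_command", "kwargs": {"deltas": [1, 1, 1, -20, 0, 0, 0, 1, 1, 1, -40, 0, 0, 0, 1, 1, 1, -60, 0, 0, 0, 1, 1, 1, -80, 0, 0, 0, 1, 1, 1, -95, 0, 0, 0, 1, 1, 1, -106, 0, 0, 0, 1, 1, 1, -108, 0, 0, 0, -1, 1, 1, -108, 0, 0, 0, -1, 1, 1, -108, 0, 0, 0, -1, 1, 1, -108, 0, 0, 0, -1, 1, 1, -108, 0, 0, 0, -1, 1, 1, -108, 0, 0, 0, -1, 1, 1, -108, 0, 0, 0], "force": 40}}

```text
clock: 3.72
eef_pos: [0.5042, -0.3364, 0.0388]
tcp_rot: [0.001, 0.999, -0.046, 0.001]
ft_force: [-0.4, -2.2, 2.9]
finger_gap: 0.0114
```

Run:
```python
from h import *
im=eyes.get_image("wrist");save(im,"w1")
```

```text
(no output)
```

View pics/w1.png

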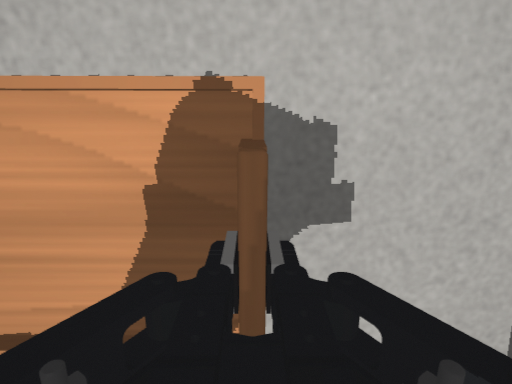

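The wrist view shows the handle (252,240) centred between the pads, with the tray level and to the left.

Request:
{"fn": "arm_command", "kwargs": {"deltas": [-1, 5, 10, 0, 0, 0, 0.024, -1, 10, 20, 0, 0, 0, 0.049, -1, 15, 31, 0, 0, 0, 0.075, -1, 20, 41, 0, 0, 0, 0.1, -1, 25, 51, 0, 0, 0, 0.124, -1, 30, 62, 0, 0, 0, 0.149, -1, 35, 72, 0, 0, 0, 0.174, -1, 40, 82, 0, 0, 0, 0.199, -1, 45, 92, 0, 0, 0, 0.224, -1, 50, 103, 0, 0, 0, 0.249, -1, 55, 113, 0, 0, 0, 0.274, -1, 60, 123, 0, 0, 0, 0.299, -1, 65, 133, 0, 0, 0, 0.324, -1, 70, 144, 0, 0, 0, 0.349, -1, 75, 154, 0, 0, 0, 0.373, -1, 75, 154, 0, 0, 0, 0.373, -1, 75, 154, 0, 0, 0, 0.373]}}

```text
clock: 5.9
eef_pos: [0.5795, -0.1817, 0.0388]
tcp_rot: [0.0, 0.99, 0.141, 0.001]
ft_force: [1.4, -0.8, 5.4]
finger_gap: 0.0112
```

```bash
cat > m.py <<'E'
from h import *
def tray(im,ybox=(-.3,.06)):
    P=cloud(im);x,y,z=np.moveaxis(P,-1,0);hsv=cv2.cvtColor(im["frame"],cv2.COLOR_RGB2HSV)
    m=(im["depth"]>0)&(y>ybox[0])&(y<ybox[1])&(abs(x-.55)<.16)&(hsv[...,1]>120)&(hsv[...,0]<16)&(z>.003)&(z<.035)
    n,lab,st,c=cv2.connectedComponentsWithStats(m.astype(np.uint8));i=1+np.argmax(st[1:,4])
    q=P[lab==i];r=cv2.minAreaRect((q[:,:2]*1000).astype(np.float32));return np.round(r[0],1),np.round(r[1],1),round(r[2],1)
E
python3 - <<'E'
from m import *
for n in("top","scene"):
    im=eyes.get_image(n);save(im,n+"2");print(n,tray(im))
E
```

```text
top (array([551.7, -94.9]), array([167.1, 186.8]), 17.2)
scene (array([552.6, -96.9]), array([175.4, 192. ]), 16.3)
```

View pics/top2.png

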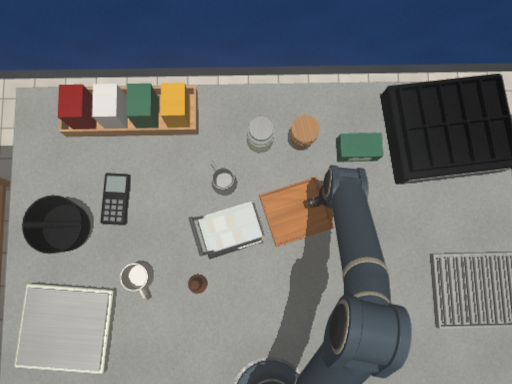

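The tray at (297,212) is square to the caddy (230,228) and in line with it; nothing else has moved. I slide it in.

Request:
{"fn": "arm_command", "kwargs": {"deltas": [-1, -2, 7.5, 0, 0, 0, 0, -1, -4, 15, 0, 0, 0, 0, -1, -6, 22.5, 0, 0, 0, 0, -1, -8, 30, 0, 0, 0, 0, -1, -10, 37.5, 0, 0, 0, 0, -1, -12, 45, 0, 0, 0, 0, -1, -14, 52.5, 0, 0, 0, 0, -1, -16, 60, 0, 0, 0, 0, -1, -18, 67, 0, 0, 0, 0, -1, -19, 71, 0, 0, 0, 0, -1, -19.5, 73, 0, 0, 0, 0, -1, -19.5, 73, 0, 0, 0, 0]}}

```text
clock: 7.5
eef_pos: [0.5599, -0.1102, 0.0388]
tcp_rot: [0.001, 0.99, 0.139, 0.001]
ft_force: [1.4, -5.5, 4.8]
finger_gap: 0.0112
```

Request:
{"fn": "arm_command", "kwargs": {"deltas": [-1, -0.3, 1, 0, 0, 0, 0, -1, -0.6, 2, 0, 0, 0, 0, -1, -0.6, 2, 0, 0, 0, 0]}}

```text
clock: 7.88
eef_pos: [0.5594, -0.1084, 0.0388]
tcp_rot: [0.001, 0.99, 0.139, 0.001]
ft_force: [2.1, -5.5, 4.3]
finger_gap: 0.0111
```

Request:
{"fn": "arm_command", "kwargs": {"deltas": [-1, -0.3, 1, 0, 0, 0, 0, -1, -0.6, 2, 0, 0, 0, 0, -1, -0.6, 2, 0, 0, 0, 0]}}

```text
clock: 8.25
eef_pos: [0.5589, -0.1064, 0.0388]
tcp_rot: [0.001, 0.99, 0.139, 0.001]
ft_force: [2.8, -5.3, 3.8]
finger_gap: 0.0112
```

Request:
{"fn": "arm_command", "kwargs": {"deltas": [-1, -0.3, 1, 0, 0, 0, 0, -1, -0.6, 2, 0, 0, 0, 0, -1, -0.6, 2, 0, 0, 0, 0]}}

```text
clock: 8.62
eef_pos: [0.5583, -0.1044, 0.0388]
tcp_rot: [0.001, 0.99, 0.139, 0.001]
ft_force: [1.2, -6.0, 5.2]
finger_gap: 0.0111
```

Request:
{"fn": "arm_command", "kwargs": {"deltas": [-1, -0.3, 1, 0, 0, 0, 0, -1, -0.6, 2, 0, 0, 0, 0, -1, -0.6, 2, 0, 0, 0, 0]}}

```text
clock: 9.0
eef_pos: [0.5577, -0.1024, 0.0388]
tcp_rot: [0.001, 0.99, 0.139, 0.001]
ft_force: [1.8, -5.4, 4.1]
finger_gap: 0.0114
```

Run:
```python
from m import *
for n in("top","scene"):
    im=eyes.get_image(n);print(n,tray(im))
im=eyes.get_image("scene");cv2.imwrite("pics/s3.png",cv2.resize(im["frame"][120:270,160:360,::-1],None,fx=4,fy=4))
print(readout.read_state()["ft_force"])
```

```text
top (array([530.4, -13.5]), array([167.3, 180.2]), 15.6)
scene (array([539.8, -41.5]), array([175.1, 140.8]), 15.3)
[ 1.09043645 -5.5529944   4.08118976]
```

View pics/s3.png

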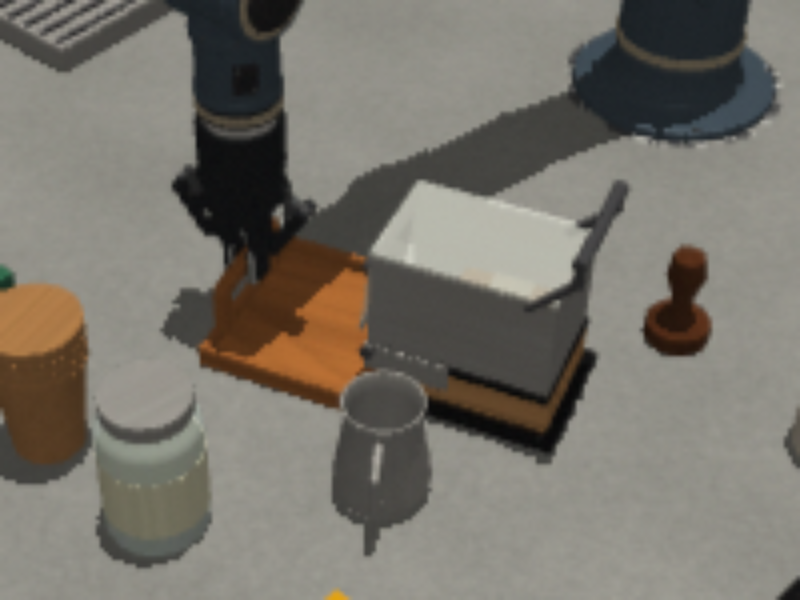

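The scene crop shows the tray under the mouth at about (365,375), with the gripper on its handle. There is no contact force from the riser yet, so I creep on.

Request:
{"fn": "arm_command", "kwargs": {"deltas": [-1, -0.3, 1, 0, 0, 0, 0, -1, -0.3, 1, 0, 0, 0, 0]}}

```text
clock: 9.4
eef_pos: [0.5577, -0.1024, 0.0388]
tcp_rot: [0.002, 0.99, 0.139, 0.001]
ft_force: [3.1, -8.1, 4.2]
finger_gap: 0.0114
```

Request:
{"fn": "arm_command", "kwargs": {"deltas": [-1, -0.3, 1, 0, 0, 0, 0, -1, -0.3, 1, 0, 0, 0, 0]}}

```text
clock: 9.65
eef_pos: [0.5579, -0.1022, 0.0388]
tcp_rot: [0.002, 0.99, 0.139, 0.002]
ft_force: [3.4, -9.8, 2.0]
finger_gap: 0.0115
```

Request:
{"fn": "arm_command", "kwargs": {"deltas": [-1, -0.3, 1, 0, 0, 0, 0, -1, -0.3, 1, 0, 0, 0, 0]}}

```text
clock: 9.9
eef_pos: [0.5581, -0.1021, 0.0389]
tcp_rot: [0.003, 0.99, 0.139, 0.002]
ft_force: [5.5, -9.9, 1.0]
finger_gap: 0.0115
```

Contact: it stalls at the riser with the force rising to about 10 N. I ease off, release and lift.

Request:
{"fn": "arm_command", "kwargs": {"deltas": [-1, 0.6, -2, 0, 0, 0, 0, 1, 0.6, -2, 0, 0, 0, 0, 1, 0.6, -2, 0, 0, 0, 0, 1, 0.6, -2, 0, 0, 0, 0, 1, 0.6, -2, 0, 0, 0, 0, 1, 0.6, -2, 0, 0, 0, 0, 1, 0.6, -2, 15, 0, 0, 0, 1, 0.6, -2, 40, 0, 0, 0, 1, 0.6, -2, 75, 0, 0, 0, 1, 0.6, -2, 110, 0, 0, 0, 1, 0.6, -2, 145, 0, 0, 0, 1, 0.6, -2, 180, 0, 0, 0, 1, 0.6, -2, 210, 0, 0, 0, 1, 0.6, -2, 230, 0, 0, 0, 1, 0.6, -2, 240, 0, 0, 0]}}

```text
clock: 11.78
eef_pos: [0.557, -0.0997, 0.2806]
tcp_rot: [0.0, 0.99, 0.14, 0.001]
ft_force: [0.9, -0.4, -0.3]
finger_gap: 0.0855
```

Request:
{"fn": "arm_command", "kwargs": {"deltas": [-1, -3, 10, 0, 0, 0, 0.06, -1, -8, 30, 0, 0, 0, 0.16, -1, -16, 54, 0, 0, 0, 0.28, -1, -24, 80, 0, 0, 0, 0.4, -1, -31, 106, 0, 0, 0, 0.52, -1, -39, 132, 0, 0, 0, 0.64, -1, -47, 158, 0, 0, 0, 0.76, -1, -54, 184, 0, 0, 0, 0.88, -1, -62, 210, 0, 0, 0, 1.0, -1, -70, 236, 0, 0, 0, 1.12, -1, -78, 262, 0, 0, 0, 1.24, -1, -86, 290, 0, 0, 0, 1.36, -1, -92, 312, 0, 0, 0, 1.47, -1, -97, 331, 0, 0, 0, 1.57, -1, -97, 331, 0, 0, 0, 1.57, -1, -97, 331, 0, 0, 0, 1.57]}}

```text
clock: 13.78
eef_pos: [0.4599, 0.2301, 0.2781]
tcp_rot: [0.0, 0.602, 0.798, -0.0]
ft_force: [-0.6, -0.7, -0.2]
finger_gap: 0.0001
```

Run:
```python
from m import *
im=eyes.get_image("top");print("tray",tray(im))
P=cloud(im);x,y,z=np.moveaxis(P,-1,0)
im=eyes.get_image("wrist");save(im,"w4");P=cloud(im);x,y,z=np.moveaxis(P,-1,0)
m=(im["depth"]>0)&(z>.18)&(z<.215)&(abs(y-.2)<.05)&(abs(x-.47)<.08)
print(m.sum())
if m.sum()>20:
    q=P[m];r=cv2.minAreaRect((q[:,:2]*1000).astype(np.float32));print(r)
```

```text
tray (array([531.2, -16. ]), array([166.6, 186.6]), 16.1)
1494
((470.0834045410156, 195.74700927734375), (108.03849029541016, 12.26204776763916), 16.116567611694336)
```

View pics/w4.png

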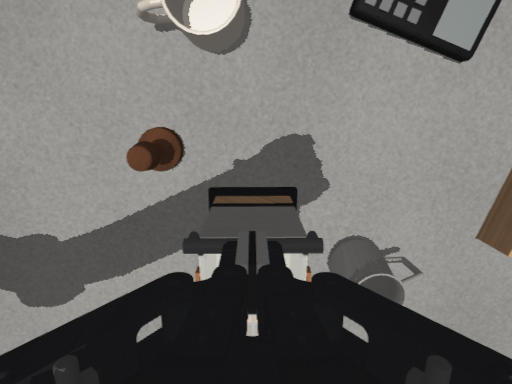

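The tray stayed flush with the riser (angle 16.1°). The wrist view shows the bar at row 243 (185–322), centred under the shut fingers, which are behind it. I descend behind the bar and approach.

Request:
{"fn": "arm_command", "kwargs": {"deltas": [-1, 0, 0, -20, 0, 0, 0, -1, 0, 0, -45, 0, 0, 0, -1, 0, 0, -70, 0, 0, 0, -1, 0, 0, -88, 0, 0, 0, -1, 0, 0, -96, 0, 0, 0, -1, 1.4, -5, -96, 0, 0, 0, -1, 2.8, -10, -96, 0, 0, 0, -1, 4, -14, -96, 0, 0, 0, -1, 4, -14, -96, 0, 0, 0]}}

```text
clock: 15.0
eef_pos: [0.4641, 0.2168, 0.1828]
tcp_rot: [0.0, 0.602, 0.799, 0.0]
ft_force: [0.4, 0.2, 0.1]
finger_gap: -0.0001
```

Request:
{"fn": "arm_command", "kwargs": {"deltas": [-1, 0.3, -1, 0, 0, 0, 0, -1, 0.6, -2, 0, 0, 0, 0, -1, 0.9, -3, 0, 0, 0, 0]}}

```text
clock: 15.38
eef_pos: [0.4645, 0.2143, 0.1823]
tcp_rot: [-0.0, 0.601, 0.799, 0.0]
ft_force: [-0.3, -0.0, 0.4]
finger_gap: 0.0001
```

Request:
{"fn": "arm_command", "kwargs": {"deltas": [-1, 0.3, -1, 0, 0, 0, 0, -1, 0.7, -2.3, 0, 0, 0, 0, -1, 1.7, -5.9, 4.3, 0, 0, 0, -1, 2.8, -9.5, 8.4, 0, 0, 0, -1, 3.8, -13.2, 12.5, 0, 0, 0, -1, 4.9, -16.9, 16.4, 0, 0, 0, -1, 6.1, -20.9, 20.3, 0, 0, 0, -1, 7.2, -25, 24.1, 0, 0, 0, -1, 8.4, -29, 27.7, 0, 0, 0, -1, 9.6, -33.1, 31.2, 0, 0, 0]}}

```text
clock: 16.62
eef_pos: [0.4736, 0.1823, 0.2145]
tcp_rot: [-0.001, 0.601, 0.799, 0.001]
ft_force: [-3.4, 5.9, 2.0]
finger_gap: -0.0002
```

```bash
cat > tip.py <<'E'
from m import *
H=np.array([517.5,30.5]);ex=np.array([-.277,.961])
def tip(im):
    # clear/steel top face: fit plane to points well above counter in caddy region
    P=cloud(im)*1000;d=P[...,:2]-H;a=d@ex;l=d@np.array([-.961,-.277]);z=P[...,2]-55
    # bar: points at radius ~225 from hinge in the side plane, near full width
    r=np.hypot(a,z);m=(im["depth"]>0)&(abs(l)<56)&(abs(l)>20)&(r>217)&(r<233)&(a>0)&(z>100)
    ang=np.arctan2(z[m],a[m]);return m.sum(),np.round(np.median(ang)-np.arctan2(145,172),3) if m.sum() else None
if __name__=="__main__":
    import sys
    for n in("scene","top"):
        im=eyes.get_image(n);print(n,tip(im))
        if n=="scene" and len(sys.argv)>1:cv2.imwrite(f"pics/{sys.argv[1]}.png",cv2.resize(im["frame"][100:270,160:380,::-1],None,fx=3.5,fy=3.5))
E
python3 tip.py; python3 -c "
from tip import *
print('rest',tip(dict(np.load('top0.npz'))),tip(dict(np.load('scene0.npz'))))"
```

```text
scene (np.int64(45), np.float64(0.198))
top (np.int64(0), None)
rest (np.int64(109), np.float64(0.02)) (np.int64(70), np.float64(0.016))
```

Request:
{"fn": "arm_command", "kwargs": {"deltas": [-1, 1.2, -4.3, 3.5, 0, 0, 0, -1, 2.5, -8.7, 6.9, 0, 0, 0, -1, 3.8, -13.2, 10.1, 0, 0, 0, -1, 5.1, -17.6, 13.1, 0, 0, 0, -1, 6.4, -22.3, 16.2, 0, 0, 0, -1, 7.8, -26.9, 19, 0, 0, 0, -1, 9.1, -31.7, 21.8, 0, 0, 0, -1, 10.5, -36.3, 24.3, 0, 0, 0, -1, 11.9, -41.3, 26.9, 0, 0, 0, -1, 13.3, -46.1, 29.2, 0, 0, 0, -1, 14.7, -51.1, 31.5, 0, 0, 0, -1, 16.2, -56.1, 33.5, 0, 0, 0, -1, 16.2, -56.1, 33.5, 0, 0, 0, -1, 16.2, -56.1, 33.5, 0, 0, 0]}}

```text
clock: 18.48
eef_pos: [0.4903, 0.1246, 0.2466]
tcp_rot: [0.0, 0.601, 0.799, -0.0]
ft_force: [0.7, 1.8, -0.1]
finger_gap: 0.0003
```

```bash
python3 tip.py s5
```

```text
scene (np.int64(44), np.float64(0.501))
top (np.int64(0), None)
```

View pics/s5.png

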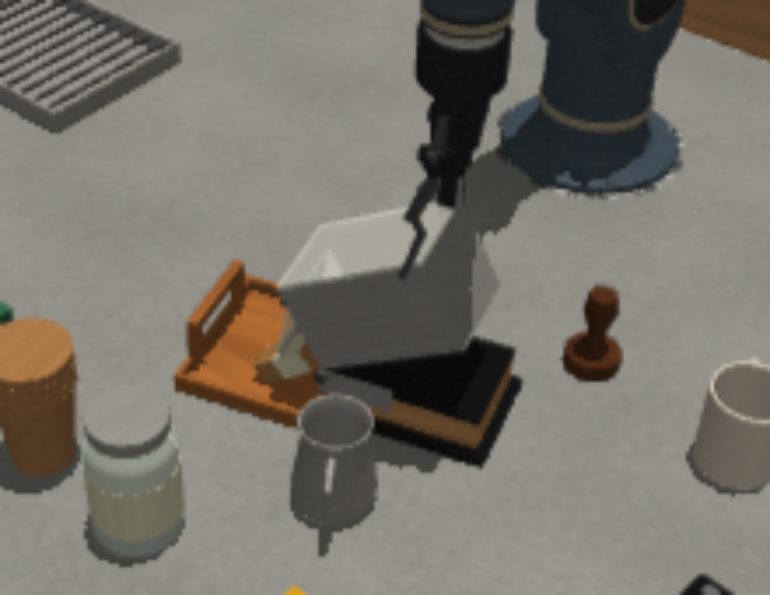

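At tip 0.5 one bar is nosing into the tray at about (285,365). Something pale at (330,262) may be the other, still inside. I go a little further.

Request:
{"fn": "arm_command", "kwargs": {"deltas": [-1, 0.7, -2.5, 1, 0, 0, 0, -1, 1.5, -5.1, 2, 0, 0, 0, -1, 2.2, -7.6, 2.9, 0, 0, 0, -1, 2.9, -10.1, 3.8, 0, 0, 0, -1, 3.6, -12.7, 4.7, 0, 0, 0, -1, 4.4, -15.3, 5.5, 0, 0, 0, -1, 5.1, -17.9, 6.3, 0, 0, 0, -1, 5.9, -20.5, 7.1, 0, 0, 0, -1, 5.9, -20.5, 7.1, 0, 0, 0, -1, 5.9, -20.5, 7.1, 0, 0, 0]}}

```text
clock: 19.82
eef_pos: [0.4963, 0.1046, 0.2542]
tcp_rot: [0.0, 0.601, 0.799, 0.0]
ft_force: [-0.4, 1.4, 0.6]
finger_gap: -0.0001
```

```bash
python3 tip.py s6
python3 - <<'E'
import cv2
from h import *
a=eyes.get_image("top")["frame"][170:275,180:350,::-1]
b=cv2.imread("pics/s6.png")[150:480,120:560]
a=cv2.resize(a,(0,0),fx=2.4,fy=2.4,interpolation=cv2.INTER_CUBIC)
c=np.zeros((330,440+a.shape[1],3),np.uint8);c[:,:440]=b;c[:a.shape[0],440:]=a
cv2.imwrite("pics/c6.png",cv2.resize(c,(800,int(800*c.shape[0]/c.shape[1]))))
E
```

```text
scene (np.int64(45), np.float64(0.598))
top (np.int64(0), None)
```

View pics/c6.png

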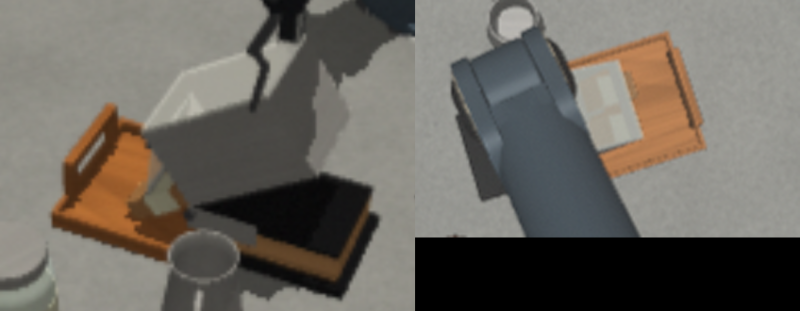

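Tip is 0.6. The scene half shows a bar at (155,195) with its nose in the tray. The top half shows both pale bands side by side at the mouth, (610,90) and (620,125). I locate these bands.

```bash
cat > bars.py <<'E'
from tip import *
def cast(im,u,v,z):
    r=im["R"].T@np.array([(u-im["cx"])/im["fx"],(v-im["cy"])/im["fy"],1]);c=-im["R"].T@im["t"];return (c+r*(z-c[2])/r[2])[:2]*1000
def al(p): d=p-H;return np.round([d@ex,d@np.array([-.961,-.277])],0)
if __name__=="__main__":
    im=eyes.get_image("top")
    for u,v in((266,210),(270.5,225)):
        for z in(.03,.06):print(u,v,z,al(cast(im,u,v,z)))
    # beyond the caddy front: anything standing on tray floor
    P=cloud(im)*1000;d=P[...,:2]-H;a=d@ex;l=d@np.array([-.961,-.277])
    for n in("scene",):
        im=eyes.get_image(n);P=cloud(im)*1000;d=P[...,:2]-H;a=d@ex;l=d@np.array([-.961,-.277]);z=P[...,2]
        m=(im["depth"]>0)&(a<20)&(a>-125)&(abs(l)<75)&(z>12)&(z<55)
        hsv=cv2.cvtColor(im["frame"],cv2.COLOR_RGB2HSV);m&=hsv[...,1]<110
        for A in range(-120,20,10):
            k=m&(a>=A)&(a<A+10)
            if k.sum()>2:print(A,k.sum(),"l",np.round([l[k].min(),l[k].max()]),"z",np.round([z[k].min(),z[k].max()]))
E
python3 bars.py
```

```text
266 210 0.03 [-42. -27.]
266 210 0.06 [-40. -24.]
270.5 225 0.03 [-41.  21.]
270.5 225 0.06 [-39.  23.]
-60 11 l [-50.  -3.] z [35. 50.]
-50 27 l [-50.  -9.] z [26. 54.]
-40 14 l [-50. -42.] z [24. 51.]
-30 13 l [-50. -43.] z [36. 53.]
0 10 l [-65. -45.] z [36. 54.]
10 18 l [-65. -35.] z [37. 54.]
```

Both bars are out, centres about 41 mm in front of the hinge, lanes -25 and +22, noses in the tray. That is tipped far enough, so I ease back.

Request:
{"fn": "arm_command", "kwargs": {"deltas": [-1, -1.5, 5.2, -1.6, 0, 0, 0, -1, -3, 10.4, -3.3, 0, 0, 0, -1, -4.4, 15.4, -5.1, 0, 0, 0, -1, -5.9, 20.5, -7.1, 0, 0, 0, -1, -7.3, 25.5, -9.1, 0, 0, 0, -1, -8.8, 30.5, -11.4, 0, 0, 0, -1, -10.2, 35.3, -13.7, 0, 0, 0, -1, -11.6, 40.3, -16.3, 0, 0, 0, -1, -12.9, 44.9, -18.8, 0, 0, 0, -1, -14.3, 49.7, -21.6, 0, 0, 0, -1, -15.7, 54.3, -24.4, 0, 0, 0, -1, -17, 59, -27.5, 0, 0, 0, -1, -17, 59, -27.5, 0, 0, 0]}}

```text
clock: 21.7
eef_pos: [0.4789, 0.1642, 0.2264]
tcp_rot: [-0.0, 0.601, 0.799, 0.0]
ft_force: [-1.3, 2.7, -0.2]
finger_gap: 0.0001
```

```bash
python3 tip.py
```

```text
scene (np.int64(43), np.float64(0.304))
top (np.int64(0), None)
```

Request:
{"fn": "arm_command", "kwargs": {"deltas": [-1, -1.3, 4.4, -3, 0, 0, 0, -1, -2.5, 8.8, -6.2, 0, 0, 0, -1, -3.8, 13.3, -9.6, 0, 0, 0, -1, -5.1, 17.6, -13.1, 0, 0, 0, -1, -6.3, 21.7, -16.6, 0, 0, 0, -1, -7.4, 25.8, -20.2, 0, 0, 0, -1, -8.6, 29.8, -24, 0, 0, 0, -1, -9.7, 33.8, -27.9, 0, 0, 0, -1, -10.8, 37.6, -31.8, 0, 0, 0, -1, -11.4, 39.5, -33.8, 0, 0, 0, -1, -11.9, 41.2, -35.9, 0, 0, 0, -1, -12.4, 43.1, -38, 0, 0, 0, -1, -12.9, 44.9, -40, 0, 0, 0, -1, -13.4, 46.7, -42.2, 0, 0, 0, -1, -14, 48.4, -44.3, 0, 0, 0, -1, -14.2, 49.4, -44.3, 0, 0, 0, -1, -14.5, 50.4, -44.3, 0, 0, 0]}}

```text
clock: 23.92
eef_pos: [0.4653, 0.2131, 0.1825]
tcp_rot: [0.001, 0.601, 0.799, -0.0]
ft_force: [-0.0, -0.4, 0.1]
finger_gap: 0.0
```

```bash
python3 tip.py
```

```text
scene (np.int64(40), np.float64(0.017))
top (np.int64(0), None)
```

Request:
{"fn": "arm_command", "kwargs": {"deltas": [-1, -2, 7, 0, 0, 0, 0, -1, -5, 17, 0, 0, 0, 0, -1, -5, 17, 15, 0, 0, 0, -1, -5, 17, 45, 0, 0, 0, -1, -5, 17, 75, 0, 0, 0, -1, -5, 17, 97, 0, 0, 0, -1, -3, 10, 97, 0, 0, -0.05, -1, 3, -12, 97, 0, 0, -0.16, -1, 11, -36, 97, 0, 0, -0.28, -1, 18, -62, 97, 0, 0, -0.4, -1, 26, -88, 97, 0, 0, -0.52, -1, 33, -114, 97, 0, 0, -0.64, -1, 41, -140, 97, 0, 0, -0.76, -1, 48, -166, 97, 0, 0, -0.88, -1, 56, -192, 97, 0, 0, -1.0, -1, 64, -218, 97, 0, 0, -1.12, -1, 72, -244, 97, 0, 0, -1.24, -1, 80, -272, 97, 0, 0, -1.36, -1, 88, -298, 97, 0, 0, -1.47, -1, 93, -315, 97, 0, 0, -1.57]}}

```text
clock: 26.52
eef_pos: [0.5571, -0.1033, 0.2782]
tcp_rot: [0.0, 0.991, 0.137, -0.001]
ft_force: [0.2, -0.3, 0.3]
finger_gap: 0.0002
```

Request:
{"fn": "arm_command", "kwargs": {"deltas": [1, 0, 0, 0, 0, 0, 0, 1, 0, 0, 0, 0, 0, 0, 1, 0, 0, 0, 0, 0, 0, 1, 0, 0, 0, 0, 0, 0]}}

```text
clock: 27.02
eef_pos: [0.5577, -0.1003, 0.2794]
tcp_rot: [-0.0, 0.99, 0.141, 0.0]
ft_force: [0.4, -0.1, -0.2]
finger_gap: 0.0724
```

Run:
```python
from tip import *
im=eyes.get_image("wrist");save(im,"w7");P=cloud(im)*1000;x,y,z=np.moveaxis(P,-1,0)
hsv=cv2.cvtColor(im["frame"],cv2.COLOR_RGB2HSV)
m=(im["depth"]>0)&(z>55)&(z<75)&(hsv[...,1]>100)&(hsv[...,0]<18)&(y<-40)
q=P[m];print("handle",m.sum(),cv2.minAreaRect(q[:,:2].astype(np.float32)))
b=eyes.get_image("scene");print("tip",tip(b));print("tray",tray(b))
c=np.hstack([cv2.resize(im["frame"],(400,300)),cv2.resize(b["frame"][120:240,200:360],(400,300))])
cv2.imwrite("pics/c7.png",c[:,:,::-1])
```

```text
handle 962 ((632.3037109375, -108.28832244873047), (46.81333923339844, 252.52516174316406), 85.53467559814453)
tip (np.int64(74), np.float64(0.016))
tray (array([539.1, -43.3]), array([177.4, 140.6]), 17.8)
```

View pics/c7.png

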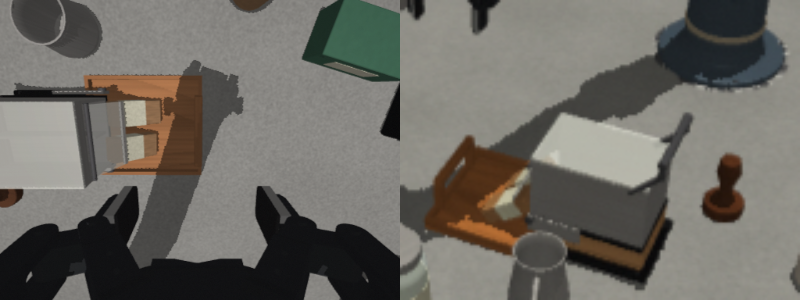

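The left (wrist) half shows both bars side by side in the tray at (140,112) and (140,145), their tails under the flap, and the handle at about x=195, centred between the fingers. In the right half the caddy is level. I grip the handle again with a half opening, to stay clear of the bars.

Request:
{"fn": "arm_command", "kwargs": {"deltas": [0, 0, -1.5, -35, 0, 0, 0, 0, 0, -1.5, -70, 0, 0, 0, 0, 0, -1.5, -105, 0, 0, 0, 0, 0, -1.5, -140, 0, 0, 0, 0, 0, -1.5, -165, 0, 0, 0, 0, 0, -1.5, -185, 0, 0, 0, 0, 0, -1.5, -205, 0, 0, 0, 0, 0, -1.5, -222, 0, 0, 0, 0, 0, -1.5, -234, 0, 0, 0, 0, 0, -1.5, -240, 0, 0, 0, 0, 0, -1.5, -240, 0, 0, 0, -1, 0, -1.5, -240, 0, 0, 0, -1, 0, -1.5, -240, 0, 0, 0, -1, 0, -1.5, -240, 0, 0, 0, -1, 0, -1.5, -240, 0, 0, 0, -1, 0, -1.5, -240, 0, 0, 0]}}

```text
clock: 29.12
eef_pos: [0.5582, -0.1024, 0.04]
tcp_rot: [0.0, 0.99, 0.141, 0.001]
ft_force: [-0.8, 1.3, 5.7]
finger_gap: 0.0114
```

Request:
{"fn": "arm_command", "kwargs": {"deltas": [-1, 0.8, -3, 0, 0, 0, 0, -1, 2.2, -8, 0, 0, 0, 0, -1, 4.3, -15, 0, 0, 0, 0, -1, 6.6, -23, 0, 0, 0, 0, -1, 8.9, -31, 0, 0, 0, 0, -1, 11.2, -39, 0, 0, 0, 0, -1, 13.5, -47, 0, 0, 0, 0, -1, 15.8, -55, 0, 0, 0, 0, -1, 18.2, -63, 0, 0, 0, 0, -1, 20.5, -71, 0, 0, 0, 0, -1, 22.8, -79, 0, 0, 0, 0, -1, 25.1, -87, 0, 0, 0, 0, -1, 27.4, -95, 0, 0, 0, 0, -1, 29.7, -103, 0, 0, 0, 0, -1, 32, -111, 0, 0, 0, 0, -1, 34.3, -119, 0, 0, 0, 0, -1, 36.6, -127, 0, 0, 0, 0, -1, 38.7, -134, 0, 0, 0, 0, -1, 40, -138, 0, 0, 0, 0, -1, 40.2, -139, 0, 0, 0, 0]}}

```text
clock: 31.62
eef_pos: [0.5985, -0.2373, 0.0401]
tcp_rot: [-0.002, 0.99, 0.141, 0.0]
ft_force: [-2.7, 8.8, 9.5]
finger_gap: 0.0111
```

Run:
```python
from tip import *
a=eyes.get_image("top");b=eyes.get_image("scene");print(tip(b),tip(a),tray(a,(-.35,.06)))
c=np.hstack([cv2.resize(a["frame"][150:290,170:370],(400,300)),cv2.resize(b["frame"][120:240,190:350],(400,300))])
cv2.imwrite("pics/c8.png",c[:,:,::-1])
```

```text
(np.int64(67), np.float64(0.016)) (np.int64(105), np.float64(0.019)) (array([ 571.3, -151.2]), array([166.4, 188.5]), 16.2)
```

View pics/c8.png

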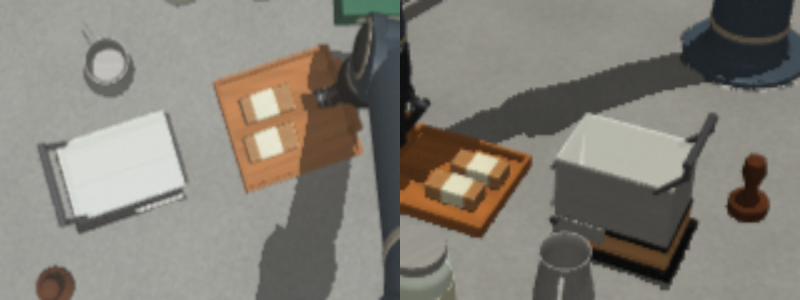

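Both bars lie flat in the tray, at (265,105) and (270,143) in the top half. The tray is about 95 mm clear of the level caddy. I release and retreat upwards.

Request:
{"fn": "arm_command", "kwargs": {"deltas": [-1, 0, 0, 0, 0, 0, 0, 0, 0, 0, 0, 0, 0, 0, 0, 0, 0, 0, 0, 0, 0, 0, 0, 0, 0, 0, 0, 0, 0, 0, 0, 0, 0, 0, 0, 0, 0, 0, 0, 0, 0, 0, 0, 0, 0, 15, 0, 0, 0, 0, 0, 0, 40, 0, 0, 0, 0, 0, 0, 75, 0, 0, 0, 0, 0, 0, 110, 0, 0, 0, 0, 0, 0, 145, 0, 0, 0, 0, -20, -20, 180, 0, 0, 0, 0, -60, -50, 200, 0, 0, 0, 0, -100, -80, 200, 0, 0, 0, 0, -130, -110, 200, 0, 0, 0, 0, -150, -130, 200, 0, 0, 0, 0, -150, -130, 200, 0, 0, 0]}}

```text
clock: 33.85
eef_pos: [0.4459, -0.3738, 0.2405]
tcp_rot: [0.001, 0.99, 0.138, 0.0]
ft_force: [0.2, 0.5, -0.2]
finger_gap: 0.043
```

Run:
```python
from tip import *
from bars import cast,al
a=eyes.get_image("top");b=eyes.get_image("scene");print(tip(b),tip(a),tray(a,(-.35,.06)))
# flap plane: points in front of the mouth
for n,im in(("t",a),("s",b)):
    P=cloud(im)*1000;d=P[...,:2]-H;A=d@ex;l=d@np.array([-.961,-.277]);z=P[...,2]
    m=(im["depth"]>0)&(abs(l)<45)&(z>60)&(z<150)&(A<15)&(A>-60);print(n,m.sum(),np.round(np.percentile(A[m],[0,5,50]),1) if m.any() else "")
o=np.load("top0.npz");P0=cloud(o);P1=cloud(a);x,y=P0[...,0],P0[...,1]
m=(P0[...,2]>.015)&(o["depth"]>0)
for nm,(cx,cy) in dict(cups=(.78,-.119),jar=(.78,.01),tea=(.745,-.3),jug=(.645,.128),reader=(.604,.463),mug=(.354,.373),tamper=(.338,.21)).items():
    f=lambda P:np.median(P[(abs(P[...,0]-cx)<.09)&(abs(P[...,1]-cy)<.075)&(P[...,2]>.015)],0)*1000
    print(nm,np.round(f(P1)-f(P0),1))
c=np.hstack([cv2.resize(a["frame"][150:290,170:370],(400,300)),cv2.resize(b["frame"][100:240,180:370],(400,300))])
cv2.imwrite("pics/c9.png",c[:,:,::-1])
```

```text
(np.int64(70), np.float64(0.018)) (np.int64(111), np.float64(0.019)) (array([ 571.2, -151.4]), array([166.9, 188.9]), 15.9)
t 79 [-7.4 -6.9 -3.6]
s 5 [-9.4 -9.4 -7.4]
cups [-0.3 -0.2  0.1]
jar [ 0.7 -0.2 -0.1]
tea [-0.4 -0.5 -0. ]
jug [-0.6 -0.1  1.8]
reader [-1.9 -0.2 -0. ]
mug [-0.3  0.3 -1.4]
tamper [-0.6  0.1  4. ]
```

View pics/c9.png

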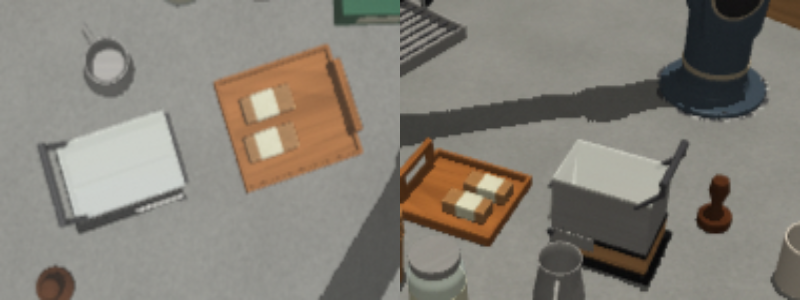

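```bash
python3 -c "
from h import *
print(ticket.sign_off())"
```

```text
the job is handed in; nothing more can be done
None
```

The job is done and handed in at about 34 s of the 61 s allowed; the sign-off reported no verdict.

- **Tray in:** I gripped the handle, turned the tray square to the caddy and slid it under the mouth until it met the riser at about 10 N. Then I let go.
- **Tipping:** I pushed the back bar with shut fingers to about 0.60 rad (34°). Both bars slid out, and I eased the caddy back down with the fingers held against the bar. The camera measured 0.50, 0.60, 0.30 and level along the way.
- **Tray out:** I gripped the handle again, drew the tray clear, released it and retreated.

Last checks:
- Both bars lie flat in the tray.
- The tray is about 95 mm clear of the caddy and square to it, within about 0.3°.
- The caddy is level: it read 0.018 rad, against 0.016–0.020 when at rest at the start.
- The flap appears shut. No point lies more than about 9 mm in front of the caddy's front edge, but I did not measure the flap angle itself.
- The other items show horizontal shifts of 0.7 mm or less, except the card reader at 1.9 mm. The tamper's height differs by 4 mm, the jug's by 1.8 mm and the mug's by 1.4 mm. I take these as depth noise, since the arm went near none of them except passing by the jug.

No check failed.

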